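# Screw the lid onto the wax jar

### The job

The spoon-finishing wax has been left open: put the loose aluminium screw lid on the amber jar that is wedged in the wooden caddy and close it. Seat the lid level on the mouth, turn it backward (anticlockwise seen from above) under light pressure until you feel it drop off the thread starts, and only then screw it forward (clockwise) fully home and finger-tight, without pressing hard or forcing the thread. Let go of it and leave the other things on the bench where they are.

Things in the scene. Friction and masses are not known exactly. Their poses are not given: they have to be found in the camera images.
- lid: Screw lid of the jar: plain aluminium, round, 62 mm across, 20 mm high, knurled, open below, about 50 g. At the start it stands right way up on the bench; it, the tin and the mug may have changed places. Origin: centre of the skirt's lower edge; z up out of the closed top.
- lid_seal (a point): On the lid's axis, on the flat inner face of its top, 17.5 mm above the lid's origin (the top is 2.5 mm thick): the face that seals on the jar's rim. Fully home it is level with mouth. Finger-tight is 0.3 to 0.7 N m; beyond about 1.2 N m the lid is forced. Once tight, 5 degrees more adds about 0.3 N m.
- lid_lugs (a point): On the lid's axis, 3.5 mm above its origin, level with its four lugs. The lugs are 2.4 mm thick, 90 degrees apart, and stand in from the 56 mm bore of the skirt to 23.3 mm from the axis.
- caddy: Open wooden tray 125 x 270 x 55 mm (x, y, z), fixed to the bench, the square amber glass jar (66 x 66 mm, shoulder 88 to 98 mm above the bench) wedged upright in its middle so that it does not turn. Low in the tray's ends lie a cork block, offcuts and chalk, none above 56 mm. Origin: on the bench under the jar's axis, y along the tray.
- mouth (a point): Centre of the rim of the open jar's mouth, 121 mm above the bench, z up. The neck is a glass tube 44.4 mm across, its top 5 mm tapered in to 40 mm, 23 mm tall above the shoulder. Pressing on the jar with 3 to 8 N is right, more than 20 N is pressing hard; set down and follow at 15 mm/s or less, as faster landings strike harder.
- thread (a point): On the neck's axis, level with the tops of the thread starts, 5.9 mm below the mouth. Right-hand thread, 54 mm across the crests, four equal starts 90 degrees apart, 24 mm of travel a turn, each thread 2.6 mm thick and 130 degrees long, starts blunt. Where the starts lie around the neck is not known: it differs every time and has nothing to do with this point's or the caddy's axes.
- thread_low (a point): On the neck's axis, 14.2 mm below the mouth. Lugs on the threads, the lid's origin is 8 mm (at the starts) to 14.5 mm below the mouth. Turned anticlockwise it climbs 6 mm per 90 degrees and, at the starts, drops 6 mm at once, to about this point. Clockwise from there it meets the rim after about 50 degrees (origin 17.5 mm below the mouth) and draws tight 20 to 25 degrees later.
- tin: Closed round steel tin, smooth, 79 mm across, 27.5 mm high: a bystander, wider than the lid. Origin: centre of its underside.
- mug: White mug, 80 mm across, 78 mm high, handle at its +y side: a bystander. Origin: centre of its underside.
- spoon: Carved wooden spoon 200 mm long lying along its x axis: a bystander. Origin: under its middle.
- knife: Carving knife 175 mm long, 18 mm high, lying along its x axis: a bystander. Origin: under its middle.
- bowl: Dark wooden bowl 150 mm across, 55 mm high: a bystander. Origin: centre of its underside.
- maul: Turned wooden maul, 86 mm across and 262 mm tall, standing on its head with the handle up: a bystander. Origin: centre of its underside.
Mind the look-alikes: they are no part of the job. Leave any blue or green look-alike of the lid alone.

How it is judged (in metres and radians):
On the way, in this order (a step that is already met when the one before it is completed fails the run):
1. the lid, on the jar, is turned backward to the thread starts: its lugs bear on the very starts of the threads (neck_c2, c15, c28 and c41 are the four starts) ((contact force between lid and neck_c2 above 0.2 N or contact force between lid and neck_c15 above 0.2 N or contact force between lid and neck_c28 above 0.2 N or contact force between lid and neck_c41 above 0.2 N) and z of lid in the frame of mouth between -0.01 and -0.0065 m and horizontal distance between lid and mouth below 0.004 m).
2. the lid has dropped off the starts: its origin is more than 12.7 mm below the mouth, lid over the mouth (z of lid in the frame of mouth below -0.0127 m and horizontal distance between lid and mouth below 0.004 m), for 0.1 s.
At the end, for the whole second after the job is handed in: The lid is home on the jar (origin at least 16.3 mm below the mouth point, 17.5 being fully home), within 3 mm of its axis, level to 0.05 rad, tight (inner face pulled onto the rim with over 10 N, as 0.3 N m leaves it), at rest and let go; the bystanders not moved over 20 mm (contact force between lid_c0 and neck above 10 N and z of lid in the frame of mouth below -0.0163 m and horizontal distance between lid and mouth below 0.003 m and angle between lid's own z axis and vertical below 0.05 rad and linear speed of lid below 0.01 m/s); the robot touches nothing.
It fails at once if before it is home, the lid is pressed or struck on the jar with more than 40 N (contact force between lid and neck above 40 N and z of lid in the frame of mouth above -0.016 m).
It fails at once if the lid is forced: more than 120 N between the lid's inner face and the rim (well over 1.2 N m) (contact force between lid_c0 and neck above 120 N).
It fails at once if a bystander is moved more than 20 mm (distance of any of tin, mug, spoon, knife, bowl, maul from where it was at the start of the episode above 0.02 m).
It also fails if it takes over 51 s, if anything falls off the work surface, if the arm or the gripper's body presses on something with over 40 N, if the wrist force passes 120 N, or if a joint passes its speed limit or range.

### The arm

A 6-joint arm with a two-finger parallel gripper is mounted at the origin on the work surface. World frame = base frame: x ahead of the robot, y to its left, z up, the work surface at z = 0. Lengths are in mm, angles in rad, forces in N, time in s.
With the tool pointing down it reaches from about 275 to 825 mm from the base axis. Payload 5.2 kg.
Tool frame: the origin (TCP) lies at the very end of the fingers, on their centre line; the grasp point (between the pads) lies 19 mm behind it (tcp_to_grasp is the z of the grasp point in the tool frame, in mm); z points along the fingers, y is the line along which they close (so a half turn about z gives the same grasp; the last joint's range is limited). The gripper opens to 93 mm and grips with 3 to 60 N. Pads are 15 mm wide; open, the fingers measure 128 mm over their backs; the gripper's body (75 mm by 188 mm) begins 65 mm behind the grasp point.
Start: joints at [-1.418, 0.259, 1.535, -0, 1.348, -0.203], TCP at [191.608, -515.55, 218.653] pointing down, gripper open.
Joint ranges: [-3.14, 3.14], [-0.91, 2.08], [0.19, 2.58], [-1.22, 4.36], [0.22, 2.71], [-3.12, 3.12]. Speed limits (rad/s): [2.57, 2.57, 3.14, 3.14, 3.14, 3.14].

### API

Orientations are given as a unit quaternion [w, x, y, z].
In Python, from cell import movep, movel, goto_joints, grip, wait, solve_ik, read_state, camera, calibration, Unreachable, finish_job, tcp_to_grasp gives the robot as it stands. Calls block until the motion is done:
- movep(position, orientation): joint-space move of the TCP to a pose.
- movel(position, orientation=None, feed=150, stop_force=None): straight line of the TCP; orientation=None keeps the orientation; feed is the mean speed in mm/s. With stop_force (N) it stops when the force on the tool has changed by that much, and returns True; else False.
- goto_joints(angles): joint-space move.
- grip(opening, squeeze=None): opening from 0.0 (shut) to 1.0 (fully open); squeeze is the grip in N (None keeps the last); returns when the fingers have stopped.
- wait(seconds).
- solve_ik(position, orientation): joint angles nearest the present ones, or None.
- read_state(): the state.
- camera(name): name is "scene" or "side" or "wrist"; returns (picture, depth): 420x560x3 uint8, red, green, blue; 420x560 float32, mm along the optical axis (not along the pixel's ray), 0 where there is no reading.
- calibration(name): a dict with "fx", "fy", "cx", "cy" (pixels), "position" and "attitude" of the camera in the world. Camera axes: x right, y up, looking along -z (the intrinsics and any distortion apply to the point x, -y, -z); pixel columns grow to the right and rows downward; lengths in mm; the calibration is good to about 2 mm. A picture is of the moment at which its call begins: read the wrist's pose just before it. calibration takes no time and is no camera call; for the wrist camera it gives the pose at the moment of the call.
A pose or a line that the arm cannot do raises Unreachable and nothing moves.
- finish_job(): hands the job in; it is judged then, once.
The state is a dict: "clock": time; "joint_pos": joint angles; "qvel": joint speeds; "effort": joint torques, N m; "eef_pos": TCP position; "tool_rot": TCP orientation; "contact_force": force on the tool from outside, world axes, zero at the start; "torque": the same for the moment, N m; "opening": opening from 0.0 (shut) to 1.0 (fully open); "gripper_force": force on a finger pad.
Only numpy, scipy, OpenCV 4.12 (cv2) and the standard library are available. Lean on these libraries where they do the work, as an engineer would, in place of code of your own. Each camera call takes 0.05 s, during which the arm holds its last target. There are 200 camera calls.

## Working session

There is one attempt and no reset: what is moved stays moved. The work goes in short steps, each a Python script; the robot and the scene stay as the last script left them, time stands still between calls to the robot, and variables do not carry over. Pictures are saved under pics/ and viewed, at most 10 in all, crops included, and the job is handed in when it is done.

```bash
ls; mkdir -p pics; python3 - <<'E'
from cell import *
import cv2,numpy as np
ims=[]
for n in("scene","side"):
    im,d=camera(n); np.savez(f"/tmp/{n}.npz",im=im,d=d); c=calibration(n); print(n,c)
    cv2.imwrite(f"pics/{n}0.png",im[:,:,::-1])
s=read_state(); print(s); print(tcp_to_grasp)
E
```

```text
pics
scene {'fx': 488.0449452589356, 'fy': 488.0449452589356, 'cx': 274.5470785045952, 'cy': 214.00332017529817, 'position': array([ 957.83519166, -623.45610398, 1088.45153663]), 'attitude': array([0.89928167, 0.30743729, 0.10132885, 0.29412115])}
side {'fx': 384.21996806848665, 'fy': 384.21996806848665, 'cx': 277.22963778038053, 'cy': 209.04789347533756, 'position': array([150.01972671, 604.93264388, 909.07439961]), 'attitude': array([-0.25124583, -0.10207898,  0.33092893,  0.90384814])}
{'clock': 0.1, 'joint_pos': array([-1.41779299e+00,  2.59269056e-01,  1.53597681e+00, -9.58858755e-06,
        1.34800621e+00, -2.02778768e-01]), 'qvel': array([ 1.40606246e-04, -2.91191966e-04, -2.99179584e-03, -8.23075152e-05,
        2.36248213e-04,  5.37716152e-04]), 'effort': array([ 2.80907348e-03, -4.38209832e+01, -2.84641814e+01,  7.19277584e-02,
        3.60896357e-02, -4.91621336e-05]), 'eef_pos': array([ 191.5301282 , -515.04218642,  217.90015035]), 'tool_rot': array([-8.29568476e-04,  9.84218542e-01,  1.76955286e-01,  1.59739602e-05]), 'contact_force': array([-0.06570947, -0.11734223, -1.02748518]), 'torque': array([-0.03427529, -0.02202742, -0.01943167]), 'gripper_force': 0.0, 'opening': 1.0000169978449291}
-18.8
```

View pics/scene0.png

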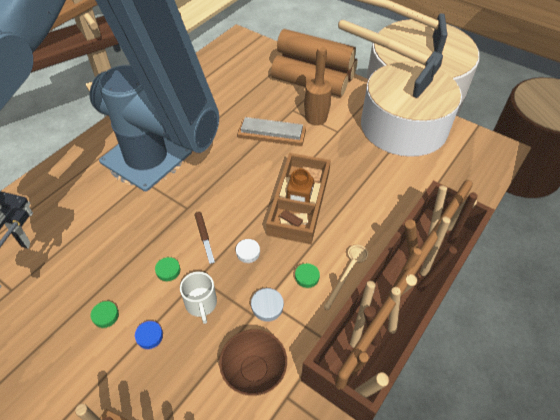

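View pics/side0.png

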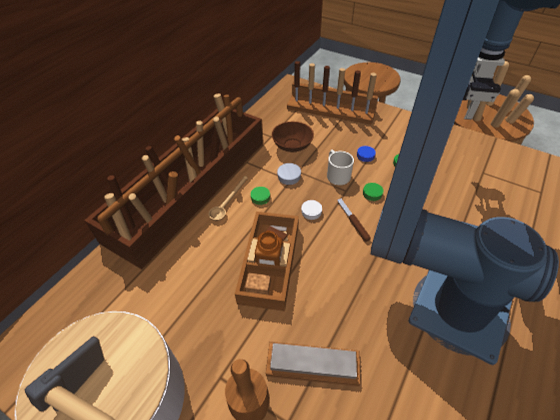

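The scene view shows these candidates for the lid:
- a bright disc at (248,251)
- a blue-grey disc at (267,305), which looks wider and is probably the tin
- green discs at (168,268), (105,314) and (307,275)
- a blue disc at (149,334)

The jar is at about (300,182). In the side view, the bright disc is at (312,210), the grey one at (289,175) and the jar at (268,243). I'll measure diameters to choose.

```bash
cat > h.py <<'E'
import numpy as np,cv2
from scipy.spatial.transform import Rotation as R
from cell import *
def rot(q): return R.from_quat([q[1],q[2],q[3],q[0]])
def rays(c,uv):
    uv=np.asarray(uv,float).reshape(-1,2)
    p=np.c_[(uv[:,0]-c['cx'])/c['fx'],-(uv[:,1]-c['cy'])/c['fy'],-np.ones(len(uv))]
    return rot(c['attitude']).apply(p)
def plane(c,uv,z):
    r=rays(c,uv); o=np.array(c['position']); return o+r*((z-o[2])/r[:,2])[:,None]
def cloud(c,d):
    v,u=np.mgrid[:d.shape[0],:d.shape[1]]
    r=rays(c,np.c_[u.ravel(),v.ravel()]); P=np.array(c['position'])+r*d.reshape(-1,1)
    P[d.ravel()<=0]=np.nan
    return P.reshape(*d.shape,3)
def down(yaw): # tool z down, tool y at yaw+90deg mirrored
    q=(R.from_euler('z',yaw)*R.from_euler('x',np.pi)).as_quat(); return np.array([q[3],q[0],q[1],q[2]])
def circ(p): # enclosing-circle of world xy pts (in mm)
    (x,y),r=cv2.minEnclosingCircle(p[:,:2].astype(np.float32)); return round(x,1),round(y,1),round(r,1)
E
python3 - <<'E'
from h import *
for n,seeds,jar in(("scene",[(248,251),(267,305),(307,275)],(300,182)),("side",[(312,210),(289,175),(260,196)],(268,243))):
    f=np.load(f"/tmp/{n}.npz");im,d=f['im'],f['d'];c=calibration(n);P=cloud(c,d)
    for s in seeds:
        z=P[s[1],s[0],2]; rgb=im[s[1],s[0]].astype(int)
        m=(np.abs(P[...,2]-z)<4)&(P[...,2]>8)
        _,l=cv2.connectedComponents(m.astype(np.uint8)); k=l==l[s[1],s[0]]
        v,u=np.nonzero(k); pl=plane(c,np.c_[u,v],z)
        print(n,s,"z",z.round(1),rgb,k.sum(),circ(pl),P[k].mean(0).round(1))
    u0,v0=jar; Q=P[v0-60:v0+60,u0-60:u0+60]; im2=im[v0-60:v0+60,u0-60:u0+60]
    k=(Q[...,2]>113)&(Q[...,2]<130); q=Q[k]; print(n,"mouth",k.sum(),np.percentile(q[:,2],[5,50,95]).round(1),circ(q),q.mean(0).round(1))
    k=(Q[...,2]>48)&(Q[...,2]<62);q=Q[k]; r=cv2.minAreaRect(q[:,:2].astype(np.float32)); print("tray",r)
E
```

```text
scene (248, 251) z 21.0 [242 243 243] 328 (479.6, -94.5, 32.1) [478.6 -93.9  20.1]
scene (267, 305) z 25.6 [209 217 221] 683 (615.0, -191.0, 40.3) [ 615.9 -191.2   26.5]
scene (307, 275) z 18.4 [ 73 186  96] 370 (646.4, -63.9, 33.2) [647.5 -64.   19.4]
scene mouth 114 [113.5 118.3 123. ] (489.6, 130.3, 26.0) [492.6 127.7 118.2]
tray ((489.9753723144531, 130.39283752441406), (125.28778076171875, 277.7899475097656), 22.25611686706543)
side (312, 210) z 19.9 [238 237 241] 256 (472.2, -90.3, 32.4) [472.1 -90.5  19.8]
side (289, 175) z 27.0 [197 201 216] 311 (608.9, -186.9, 40.3) [ 608.7 -187.6   26.6]
side (260, 196) z 19.6 [ 66 176  86] 232 (638.7, -61.2, 33.2) [640.1 -60.8  19.6]
side mouth 115 [113.5 118.6 122.2] (484.6, 131.8, 26.3) [483.  136.1 118.1]
tray ((543.8442993164062, 78.07173156738281), (226.9535675048828, 454.6729431152344), 48.0314826965332)
```

The bright disc measures 62 to 64 mm across and 20 mm high, so it's the lid. The grey disc is 80 mm across, so it's the tin, and the coloured discs are look-alikes. Next I'll check it close up with the wrist camera and look at the joint 6 range.

```bash
python3 - <<'E'
from h import *
L=np.array([476,-92.]);M=np.array([487,131.])
for y in range(-180,180,30):
    a=[solve_ik([*p,z],down(np.radians(y))) for p,z in((L,5),(L,220),(M,105),(M,260))]
    print(y,[None if q is None else q[[0,5]].round(2) for q in a])
c=calibration("scene"); print("knife",plane(c,[(200,215),(212,261)],5).round(0).tolist())
movep([*L,220],down(-np.pi/2)) if solve_ik([*L,220],down(-np.pi/2)) is not None else movep([*L,220],down(0))
s=read_state();print(s['clock'],s['eef_pos'],s['joint_pos'].round(2),s['contact_force'])
c=calibration("wrist");im,d=camera("wrist");np.savez("/tmp/w1.npz",im=im,d=d);print(c)
cv2.imwrite("pics/w1.png",im[:,:,::-1])
E
```

```text
-180 [array([-0.42, -1.99]), array([-0.42, -1.99]), array([ 0.04, -1.53]), array([ 0.04, -1.53])]
-150 [array([-0.42, -2.52]), array([-0.42, -2.52]), array([ 0.04, -2.05]), array([ 0.04, -2.05])]
-120 [array([-0.42, -3.04]), array([-0.42, -3.04]), array([ 0.04, -2.58]), array([ 0.04, -2.58])]
-90 [array([-0.42,  2.72]), array([-0.42,  2.72]), array([ 0.04, -3.1 ]), array([ 0.04, -3.1 ])]
-60 [array([-0.42,  2.2 ]), array([-0.42,  2.2 ]), array([0.04, 2.66]), array([0.04, 2.66])]
-30 [array([-0.42,  1.67]), array([-0.42,  1.67]), array([0.04, 2.14]), array([0.04, 2.14])]
0 [array([-0.42,  1.15]), array([-0.42,  1.15]), array([0.04, 1.61]), array([0.04, 1.61])]
30 [array([-0.42,  0.63]), array([-0.42,  0.63]), array([0.04, 1.09]), array([0.04, 1.09])]
60 [array([-0.42,  0.1 ]), array([-0.42,  0.1 ]), array([0.04, 0.56]), array([0.04, 0.56])]
90 [array([-0.42, -0.42]), array([-0.42, -0.42]), array([0.04, 0.04]), array([0.04, 0.04])]
120 [array([-0.42, -0.95]), array([-0.42, -0.95]), array([ 0.04, -0.48]), array([ 0.04, -0.48])]
150 [array([-0.42, -1.47]), array([-0.42, -1.47]), array([ 0.04, -1.01]), array([ 0.04, -1.01])]
knife [[293.0, -74.0, 5.0], [420.0, -169.0, 5.0]]
2.575 [476.00302758 -92.37922375 220.00686568] [-0.42  0.14  1.68 -0.    1.32  2.72] [-0.0737518  -0.34881307  0.11133602]
{'fx': 297.98949089429397, 'fy': 297.98949089429397, 'cx': 274.60039987318424, 'cy': 210.81090086847664, 'position': array([ 475.93654403, -176.9783793 ,  387.24570288]), 'attitude': array([ 1.07248125e-04, -1.61737588e-04, -1.52465821e-01,  9.88308725e-01])}
```

View pics/w1.png

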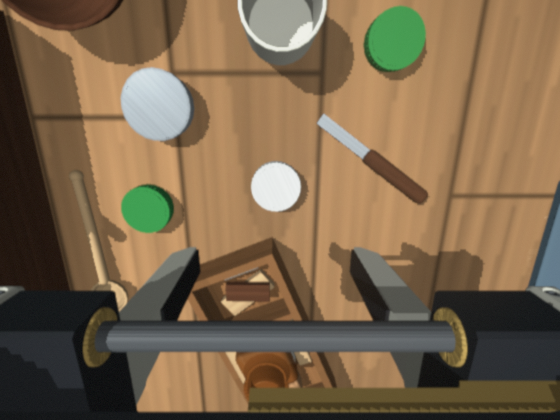

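The wrist view shows a plain aluminium disc at (275,187) standing clear of everything else, so the lid choice is confirmed. Next I'll measure the lid and mouth at two opposite yaws each, so the camera mounting bias cancels.

```bash
python3 - <<'E'
from h import *
c=calibration("scene"); print("maul base",plane(c,[(317,121)],0).round(0), "handle top",plane(c,[(321,52)],262).round(0))
c=calibration("side"); print("maul handle",plane(c,[(240,368)],262).round(0))
L=np.array([476,-92.]);M=np.array([487,131.])
for n,p,z,y in(("l30",L,220,30),("l210",L,220,-150),("m210",M,310,-150),("m30",M,310,30)):
    movep([*p,z],down(np.radians(y))); wait(.1)
    c=calibration("wrist");im,d=camera("wrist"); np.savez(f"/tmp/{n}.npz",im=im,d=d,c=c)
    P=cloud(c,d);print(n,read_state()['clock'],read_state()['eef_pos'].round(1))
    if n[0]=='l':
        k=(im.min(2)>150)&(np.abs(P[...,2]-20)<5)&(np.hypot(P[...,0]-p[0],P[...,1]-p[1])<50)
        v,u=np.nonzero(k); q=plane(c,np.c_[u,v],20); print(k.sum(),circ(q),q.mean(0),np.median(P[k],0))
    else:
        k=(np.abs(P[...,2]-120)<6)&(np.hypot(P[...,0]-p[0],P[...,1]-p[1])<45)
        v,u=np.nonzero(k); q=plane(c,np.c_[u,v],121);print(k.sum(),circ(q),P[k].mean(0),np.percentile(P[k][:,2],[5,50,95]))
a=[]
for n in("m210","m30"):
    f=np.load(f"/tmp/{n}.npz",allow_pickle=True);c=f['c'].item();im=f['im']
    # project M
    r=rot(c['attitude']).inv().apply(np.array([*M,121])-c['position']); u=c['cx']-c['fx']*r[0]/r[2]; v=c['cy']+c['fy']*r[1]/r[2]
    u,v=int(u),int(v);print(n,u,v); a.append(cv2.resize(im[v-50:v+50,u-50:u+50],(400,400),interpolation=cv2.INTER_CUBIC))
cv2.imwrite("pics/m.png",np.hstack(a)[:,:,::-1])
E
```

```text
maul base [[341. 453.   0.]] handle top [[337. 448. 262.]]
maul handle [[322. 463. 262.]]
l30 4.5917 [476. -92. 220.]
1876 (475.7, -92.0, 31.6) [475.92408851 -91.6890866   20.        ] [476.32773804 -91.36546163  21.46310304]
l210 7.3917 [476. -92. 220.]
1881 (474.7, -92.7, 31.2) [474.03982719 -92.90912408  20.        ] [473.52377735 -93.16616721  21.40809034]
m210 8.4917 [487.  129.6 309.2]
564 (485.0, 130.2, 26.7) [483.90118625 129.13746582 118.97923591] [114.28581791 120.02819966 122.91736174]
m30 11.2917 [487. 131. 310.]
553 (488.2, 132.2, 26.6) [488.74649458 132.91946219 118.94518855] [114.33730653 120.08066582 122.71044629]
m210 275 189
m30 274 188
```

View pics/m.png

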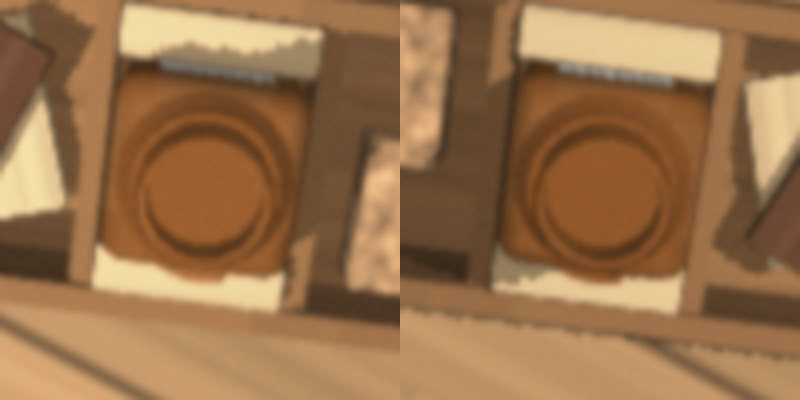

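The crops show the rim as a bright ring about 37 px in diameter. It is centred near pixel (276.5,186.2) at yaw 210 and (275,185.3) at yaw 30. I'll turn both into points, cross-check them with depth, average them, and then grasp.

```bash
python3 - <<'E'
from h import *
M=np.array([487,131.])
for n,px in(("m210",(276.5,186.2)),("m30",(275,185.3))):
    f=np.load(f"/tmp/{n}.npz",allow_pickle=True);c=f['c'].item();P=cloud(c,f['d'])
    print(n,"px",plane(c,[px],121).round(1),c['position'].round(1))
    for lo in(110,117,118.5):
        k=(P[...,2]>lo)&(P[...,2]<128)&(np.hypot(P[...,0]-M[0],P[...,1]-M[1])<40); q=P[k];print(lo,k.sum(),circ(q),q.mean(0).round(1))
        if lo==110:
            k=(P[...,2]>lo)&(P[...,2]<116)&(np.hypot(P[...,0]-M[0],P[...,1]-M[1])<40);print("  thread",k.sum(),circ(P[k]))
E
```

```text
m210 px [[482.4 129.6 121. ]] [413.8  87.6 476.5]
110 852 (486.4, 130.8, 27.2) [484.4 129.5 116.7]
  thread 456 (486.4, 130.8, 27.2)
117 356 (485.8, 130.9, 25.4) [483.7 129.4 121.2]
118.5 322 (485.9, 130.4, 21.8) [484.5 129.4 121.5]
m30 px [[491.2 132.7 121. ]] [560.3 173.4 477.2]
110 858 (486.8, 131.2, 27.2) [488.7 132.7 116.5]
  thread 466 (486.8, 131.2, 27.2)
117 348 (487.0, 132.9, 23.0) [489.6 133.5 121.1]
118.5 316 (487.1, 131.6, 21.6) [488.9 133.1 121.5]
```

```bash
python3 - <<'E'
from h import *
q=down(np.radians(30)); L=(475.2,-92.3); M=(486.7,131.1)
movep([*L,70],q); movel([*L,3],feed=80); wait(.1)
print(read_state()['eef_pos']); grip(0.3,40)
s=read_state();print(s['clock'],s['opening']*93,s['gripper_force'],s['eef_pos'],s['contact_force'])
movel([*L,150],feed=200)
movep([*M,150],q); movel([*M,132],feed=40); wait(.3)
s=read_state();print(s['clock'],s['opening']*93,s['eef_pos'],s['contact_force'],s['torque'],s['joint_pos'].round(2))
im,_=camera("wrist");cv2.imwrite("pics/held.png",im[:,:,::-1])
E
```

```text
[475.69396376 -92.52380567   3.55774424]
14.2417 60.86889222965452 40.00027016736567 [475.18279947 -92.2908074    3.04167517] [0.25313656 0.5247785  0.17333384]
16.9167 61.098701258165455 [486.83163989 131.18834879 132.21592493] [-1.35129803  0.42448502 -0.71240386] [ 0.01453006  0.02125402 -0.00718332] [ 0.04  0.25  1.77 -0.    1.12  1.09]
```

View pics/held.png

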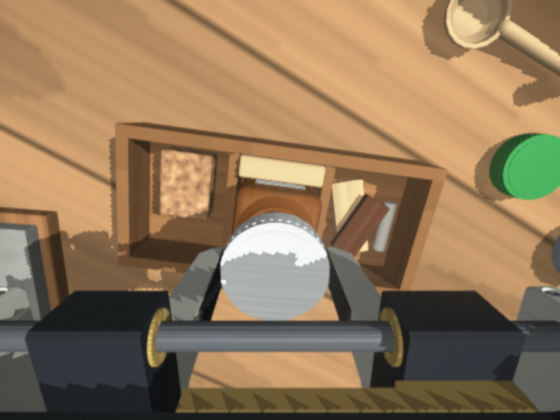

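The lid is held level between the fingers, centred near (275,268), with the jar below it. Now I'll lower it.

```bash
python3 - <<'E'
from h import *
q=down(np.radians(30)); M=(486.7,131.1)
print(movel([*M,121],q,feed=30,stop_force=4),read_state()['contact_force'])
if read_state()['eef_pos'][2]<122: print(movel([*M,105],q,feed=11,stop_force=3.5))
s=read_state();print(s['clock'],s['opening']*93,s['eef_pos'],s['contact_force'],s['torque'])
E
```

```text
False [ 0.06162956  1.11188552 -0.31422662]
True
18.2417 60.89318460120916 [486.71705332 131.1246991  114.4864313 ] [-0.28289729 -0.37696736  3.793318  ] [-0.01426308  0.03573225  0.00652191]
```

It landed with the lid origin at about −9.5 mm, which is on the thread, and the lateral forces are small. Now I'll turn it backward under a light force-followed press.

```bash
python3 - <<'E'
from h import *
M=(486.7,131.1); s=read_state(); z=s['eef_pos'][2]-0.1; t0=s['clock']; yaw=30.
while yaw<145 and read_state()['clock']-t0<11:
    yaw+=3; z+=0.2
    movel([*M,z],down(np.radians(yaw)),feed=30)
    s=read_state(); F=s['contact_force']; 
    print(yaw,round(s['clock'],2),s['eef_pos'].round(2),F.round(1),s['torque'].round(2)[2])
    if F[2]>14: z+=.5
    elif F[2]<1.2:
        zb=s['eef_pos'][2]; st=movel([*M,zb-8],down(np.radians(yaw)),feed=12,stop_force=3.5)
        s=read_state(); z=s['eef_pos'][2]; print(" desc",round(s['clock'],2),st,z-zb,s['contact_force'].round(1)); 
        if zb-z>3.5: break
    else: z+=np.clip((F[2]-4.5)*0.06,-.25,.25)
E
```

```text
33.0 18.49 [486.98 131.12 114.76] [-0.2 -1.2  1.7] 0.0
36.0 18.74 [486.99 131.12 114.89] [0.1 1.1 3.9] 0.06
39.0 18.99 [487.   131.15 115.07] [ 0.1 -0.3  5.6] 0.07
42.0 19.24 [486.94 131.13 115.27] [-0.  -0.2  4.8] 0.1
45.0 19.49 [486.87 131.09 115.38] [0.4 0.4 5.7] 0.09
48.0 19.74 [486.7  131.07 115.54] [0.5 0.1 5.1] 0.04
51.0 19.99 [486.51 131.08 115.58] [-0.6  0.1  3.8] 0.09
54.0 20.24 [486.18 131.07 115.35] [ 0.8  0.3 -0.7] -0.02
 desc 20.77 True -5.267915605490899 [-0.2  0.   4.7]
```

It dropped 5.3 mm, to about −13.9 mm. Now I'll screw it forward, following the sink and watching the torque.

```bash
python3 - <<'E'
from h import *
wait(.1)
M=(486.7,131.1); s=read_state(); z=s['eef_pos'][2]; t0=s['clock']; y0=yaw=54.; dy=4
while y0-yaw<110 and read_state()['clock']-t0<13:
    yaw-=dy; z-=dy*(.0667 if z>106.8 else .015)
    movel([*M,z],down(np.radians(yaw)),feed=30)
    s=read_state(); F=s['contact_force']; T=s['torque'][2]
    print(yaw,round(s['clock'],2),s['eef_pos'].round(2),F.round(1),T.round(2),round(s['opening']*93,2))
    z+=np.clip((F[2]-3)*0.05,-.25,.25)
    if abs(T)>.15 and z<107.5: dy=2
    if abs(T)>.5 or F[2]>15 or F[2]<-15: break
wait(.2);s=read_state();print(s['torque'],s['contact_force'],s['eef_pos'])
E
```

```text
50.0 21.12 [486.85 131.13 109.86] [0.1 1.1 2.1] -0.08 61.0
46.0 21.37 [486.84 131.09 109.59] [0.6 0.7 2.8] -0.06 61.25
42.0 21.62 [486.8  131.13 109.32] [ 0.1 -0.1  3.7] -0.05 61.03
38.0 21.87 [486.74 131.13 109.03] [0.8 0.3 4. ] -0.12 60.8
34.0 22.12 [486.69 131.12 108.78] [-0.2  0.4  3.2] -0.12 60.52
30.0 22.37 [486.69 131.11 108.51] [-1.  -0.9  3.2] -0.07 60.61
26.0 22.62 [486.67 131.1  108.25] [0.3 0.3 3.9] -0.09 61.1
22.0 22.87 [486.7  131.07 108.01] [-0.2 -0.2  2.2] -0.07 60.95
18.0 23.12 [486.67 131.12 107.7 ] [0.4 0.5 2.9] -0.04 61.24
14.0 23.37 [486.7  131.11 107.47] [-0.1 -0.5  3.3] -0.03 61.05
10.0 23.62 [486.64 131.1  107.15] [0.1 0.  1.6] -0.1 60.73
6.0 23.87 [486.68 131.11 106.85] [-0.2 -0.8  1.8] -0.08 60.94
2.0 24.12 [486.69 131.09 106.54] [-0.3  0.4  2.6] -0.05 60.54
-2.0 24.37 [486.76 131.12 106.55] [ 0.6 -0.3  3.7] 0.0 60.97
-6.0 24.62 [486.79 131.12 106.54] [-0.1 -0.4  2.9] -0.06 61.1
-10.0 24.87 [486.84 131.14 106.53] [-0.1 -0.5  5. ] -0.04 60.81
-14.0 25.12 [486.84 131.11 106.54] [ 0.4 -0.1  4.5] -0.07 61.14
-18.0 25.37 [486.81 131.09 106.54] [-0.2 -0.4  5.1] -0.08 60.99
-22.0 25.62 [486.71 131.09 106.52] [0.2 0.2 4.5] -0.46 61.15
-24.0 25.87 [486.71 131.07 106.5 ] [0.8 0.3 4.7] 0.16 61.01
-26.0 26.12 [486.68 131.05 106.52] [ 1.  -0.2  4.9] 0.17 60.84
-28.0 26.37 [486.22 131.31 106.52] [-1.7  1.4  5.2] -0.14 60.8
-30.0 26.62 [486.13 131.34 106.52] [-3.   2.9  4.2] -0.01 60.53
-32.0 26.87 [486.49 131.12 106.55] [-0.9  0.9  2.3] 0.48 60.12
-34.0 27.12 [486.91 130.87 106.58] [ 0.2 -0.5  1. ] 0.47 60.26
-36.0 27.37 [487.36 130.54 106.57] [ 2.  -3.7  0.2] 0.33 59.82
-38.0 27.62 [487.1  130.72 106.62] [ 1.5 -3.3  2.6] -0.09 60.41
-40.0 27.87 [487.   130.75 106.64] [ 0.8 -3.6  4.3] 0.64 60.94
[-0.84783322 -0.08287524  0.69356887] [ 0.38746285 -5.60622142  4.83196438] [486.99636444 130.77103588 106.61563429]
```

```bash
python3 - <<'E'
from h import *
s=read_state();print(s)
im,_=camera("wrist");a,_=camera("scene");b,_=camera("side")
a=cv2.resize(a[120:260,230:370],(420,420));b=cv2.resize(b[180:320,200:340],(420,420))
cv2.imwrite("pics/j.png",cv2.resize(np.hstack([im[:,100:460],a]),(780,420))[:,:,::-1])
np.savez("/tmp/j.npz",im=im,b=b)
E
```

```text
{'clock': 28.0667, 'joint_pos': array([ 4.12379422e-02,  2.84426429e-01,  1.79842483e+00, -6.79344965e-04,
        1.05808866e+00,  2.30969771e+00]), 'qvel': array([-0.00047998, -0.00136375,  0.00021372, -0.00133383, -0.00127858,
        0.00176758]), 'effort': array([  1.88529588, -38.46761227, -22.09314466,   1.91779017,
         0.14463762,   0.695005  ]), 'eef_pos': array([486.99636444, 130.77103588, 106.61563429]), 'tool_rot': array([ 1.49711474e-04,  9.39829486e-01, -3.41643591e-01,  4.14424371e-04]), 'contact_force': array([ 0.38746285, -5.60622142,  4.83196438]), 'torque': array([-0.84783322, -0.08287524,  0.69356887]), 'gripper_force': 40.497218035161495, 'opening': 0.6533498828432204}
```

View pics/j.png

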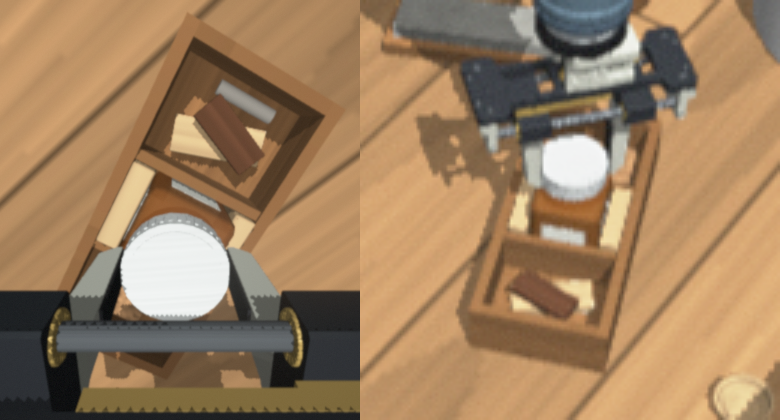

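Nothing obstructs the gripper in this view. The lid sits level on the jar, with its origin near −17.5 mm. The holding torque at rest is 0.69 N m, matching the joint 6 effort, so the lid is finger-tight. Now I'll release and back off.

```bash
python3 - <<'E'
from h import *
p0=read_state()['eef_pos']
grip(0.95); s=read_state();print(s['clock'],s['opening'],s['torque'],s['contact_force'])
p=s['eef_pos']; movel([p[0],p[1],160],feed=80); movel([p[0],p[1],235],feed=150); wait(.3)
s=read_state();print(s['clock'],s['contact_force'],s['torque'])
c=calibration("wrist");im,d=camera("wrist");P=cloud(c,d)
k=(P[...,2]>116)&(np.hypot(P[...,0]-486.7,P[...,1]-131.1)<45);q=P[k]
A=np.c_[q[:,:2]-q[:,:2].mean(0),np.ones(len(q))];k2=q[:,2]>120;co=np.linalg.lstsq(A[k2],q[k2,2],rcond=None)[0]
print(k.sum(),circ(q),np.percentile(q[:,2],[5,50,95]),co)
cv2.imwrite("pics/end.png",im[:,:,::-1])
E
```

```text
28.8833 0.9468315140799201 [ 0.10464329 -0.01757726  0.00203739] [-0.58075266 -0.01300257 -0.39238604]
30.65 [ 0.0027724   0.67477104 -1.42451997] [0.10752879 0.01238118 0.03152717]
21167 (486.7, 131.1, 45.0) [124.5414645  336.78951459 353.59279125] [  3.32973522  -3.06256244 304.73435026]
```

View pics/end.png

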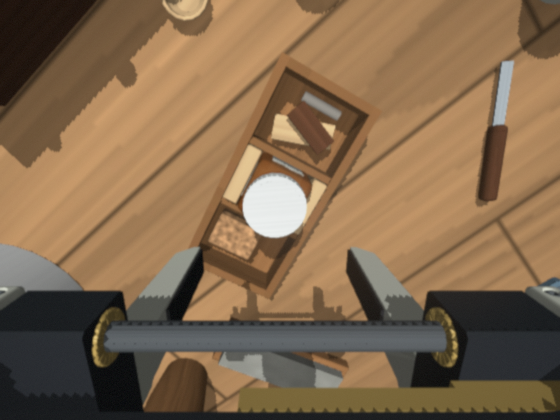

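The released lid sits centred on the jar at (275,205), the fingers are clear, and the tool torque fell to zero on release. Handing the job in.

```bash
python3 -c "
from cell import *
print(finish_job())"
```

```text
the job is handed in; nothing more can be done
None
```

The lid is on the amber jar: backed off until it dropped 5.3 mm off the thread starts, screwed home to about 0.69 N m (top of finger-tight; the fingers probably slipped on it near the end), released and handed in at about 31 s, though my final depth check of height and level failed, so those rest on the arm's position and the pictures.

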